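# Fold back the bench cupboard's door and stow the long avionics case

## Robot

A 6-joint arm with a two-finger parallel gripper is mounted at the origin on the work surface. World frame = base frame: x ahead of the robot, y to its left, z up, the work surface at z = 0. Lengths are in m, angles in rad, forces in N, time in s.
With the tool pointing down it reaches from about 0.325 to 0.925 m from the base axis. Payload 3.1 kg.
Tool frame: the origin (TCP) lies between the finger pads; the fingertips stand 17 mm ahead of it and the grasp point (between the pads) lies 2 mm behind it; z points along the fingers, x is the direction in which the jaws open and shut, and the axes are right-handed (so a half turn about z gives the same grasp; the last joint's range is limited). The gripper opens to 85 mm and grips with 20 to 120 N. Pads are 22 mm wide; open, the fingers measure 114 mm over their backs; the gripper's body (76 mm by 85 mm) begins 54 mm behind the grasp point. The pads swing forward as they close: fully open they stand 13 mm farther back than shut.
Start: joints at [-1.28, 0.217, 1.613, -0, 1.311, -0.112], TCP at [0.245, -0.575, 0.248] pointing down, gripper open.
Joint ranges: [-2.75, 2.75], [-0.78, 2.1], [0.31, 2.55], [-1.13, 4.27], [0.13, 2.63], [-2.58, 2.58]. Speed limits (rad/s): [2.79, 2.79, 3.14, 3.14, 3.14, 3.14].

## Interface

Orientations are given as a rotation vector (axis times angle).
In Python, from rig import arm gives the robot as it stands. The module is installed in compiled form; this text tells all that it offers.
- The arm moves only by the tool jog_arm, never from a script. Its argument "rows" is text: rows parted by semicolons, each of 7 numbers parted by spaces: the shift along the tool's x, y, z in mm, then the turn, a rotation vector about the tool's x, y, z in rad, then the opening, from 0 (shut) to 1 (fully open). A call has 1 to 8 rows; each row is the pose to reach, as a shift and turn from the pose measured when the call began, along the tool's axes at that moment; what a row does not reach only later rows make up. A row lasts 1/8 s, in which the tool goes at most 62.5 mm and 10.7 degrees, less where a joint would pass 70% of its speed; a pose out of reach is approached as far as the arm can. A call with a gripper value outside its range is refused whole. The fingers move at their own pace and stop on an object; "newtons" is the grip in N (left out, the last holds). Time passes only in rows, so rows that repeat a pose let the fingers close. It gives the time, the measured TCP pose, the force and the opening at its end, in the units of the state.
- arm.get_obs(): the state, without advancing time (a new reading comes with each control period).
- arm.snapshot(name): name is "scene" or "side" or "wrist"; returns (picture, depth): 400x640x3 uint8, red, green, blue; 400x640 float32, m along the optical axis (not along the pixel's ray), 0 where there is no reading.
- arm.get_calibration(name): a dict with "mtx" (3x3 intrinsics, pixels), "k1" (the pictures are not rectified: a ray, as slopes to the right and down, at radius r is drawn at 1 + k1 r^2 times it, then the intrinsics apply), "position" and "attitude" of the camera in the world. Camera axes: x right, y down, z forward; pixel columns grow to the right and rows downward; lengths in m; the calibration is good to about 2 mm. A picture is of the moment at which its call begins: read the wrist's pose just before it. get_calibration takes no time and is no camera call; for the wrist camera it gives the pose at the moment of the call.
- arm.hand_in(): hands the job in, once; it reports no verdict.
The state is a dict: "time_s": time; "q": joint angles; "dq": joint speeds; "joint_torque": joint torques, N m; "ee_pos": TCP position; "tcp_rot": TCP orientation; "force": force on the tool from outside, world axes, zero at the start; "moment": the same for the moment, N m; "opening": finger opening in m.
Only numpy, scipy, OpenCV 4.12 (cv2) and the standard library are available. Lean on these libraries where they do the work, as an engineer would, in place of code of your own. Each camera call takes 0.05 s, during which the arm holds its last target.

## Task

Pull the small cupboard's bifold door by its handle until both panels are folded right back against each other at the hinge side, and leave it open. Then put the longer of the two brass-coloured cases away in the cupboard: right way up on the cupboard floor, end first, and slid in lengthways under the half roof until none of it sticks out of the doorway. Handle the case gently (no knocks or hard pressing against the cupboard) and leave everything else where it is.

Things in the scene. Friction and masses are not known exactly. Their poses are not given: they have to be found in the camera images.
- cupboard: Grey bench cupboard with clear back and roof, fixed, 430 wide (y), 205 high, open at the front. Origin: middle of the doorway line at table level; x points into the cupboard (away from the robot), y left, z up. Inside it is 406 wide and 190 deep. The two white door panels, each 200 wide and 14 thick, 19 to 205 mm high, when shut stand just in front of the doorway line.
- floor_front (a point): Middle of the cupboard floor's top at the doorway line, 15 mm above the table; axes as the cupboard's. The floor is flat, starts 20 mm in front of this line without a raised lip; the door's track is flush in it.
- roof_front (a point): Middle of the roof's front edge, on its top, 205 mm up. The clear plastic roof (12 thick) covers only the rear of the cupboard, from here (75 mm behind the doorway line) to the back wall; in front of it the top is open.
- fold (a joint): Fold angle of the bifold door, rad: 0 shut, 1.47 at its stop, folded right back. The left panel turns by it about the left jamb, its free edge coming out; the right panel, hinged to that edge, turns the opposite way (yaw relative to the cupboard = + this angle), its far edge running along the track to the left jamb. Light friction (1 to 2 N at the handle), no spring; stays as left.
- jamb_hinge (a point): Upright axis of the left panel's hinge at the left jamb (cupboard x 0, y 202 mm), table level. At fold angle t the hinge between the panels is, in the cupboard's axes from here, at (-200 sin t, -200 cos t) mm. Hinge axes lie in the panels' inner faces. Folded back, the door stands 200 mm out in front of here.
- pull_grip (a point): Grip point on the door's handle, 183 mm above the table. The handle is an upright steel bar, 12 diameter, 80 to 205 mm high, top end free, held by stems at 90 and 120 mm height; clear all round above 125. It stands on the outside of the right panel, axis 56 mm out from the hinge line and 35 mm along from the hinge between the panels. Axes turn with that panel: x into it, y towards that hinge.
- case: The long case: loose brass-coloured metal box with smooth sides, 165 long (x) by 54 wide (y) by 50 high (z), about 0.55 kg; delicate: a press or knock of over 50 N against the cupboard harms it. Origin: centre of the underside. It lies on the table to the left or right of the cupboard's front, long side roughly along the robot's x.
- case_a (a point): Centre of the case's end face that has the black socket (its -x end), 25 mm above its underside.
- case_b (a point): Centre of the case's other end face (+x end), 25 mm above its underside.
- short_case: The other brass-coloured box, to be left alone: 105 long (x) by 54 wide by 66 high. Origin: centre of the underside. It and the long case swap sides from run to run.
- jar: Brown glass jar with a steel cap, 64 diameter, 95 high, standing on the cupboard floor at the back right. Origin: centre of its underside. Leave alone.
- buzzer: Black round buzzer, 68 diameter, 34 high, on the cupboard's roof. Origin: centre of its underside. Leave alone.
- clamp_1: Aluminium bar clamp, 75 by 46 by 24 high, on the table near the robot, right of the middle. Origin: centre of its underside. Leave alone.
- clamp_2: The same clamp, left of the middle. Leave alone.
- switch_panel: Aluminium switch panel with three toggle switches, 140 by 50 by 32 high, on the table at the far right. Origin: centre of its underside. Leave alone.

How it is judged:
By the outcome, as a careful person would: the job done as asked, in the order asked, and still so for the second after the job is handed in, with the robot touching nothing.
It also fails if it takes over 72 s, if anything falls off the work surface, if the arm or the gripper's body presses on something with over 40 N, if the wrist force passes 120 N, or if a joint passes its speed limit or range.

## Working session

There is one attempt and no reset: what is moved stays moved. The work goes in short steps, Python scripts to look and compute and a tool call to move; the robot and the scene stay as the last step left them, time stands still between calls to the robot, and variables do not carry over. Pictures are saved under pics/ and viewed, and the job is handed in when it is done.

Besides the shell and the picture viewer there is one more tool, called after "Call:" by a JSON object that holds its "name" and its "arguments", one argument or row to a line. jog_arm: Moves the arm, as the interface text tells. Its arguments: {"type":"object","properties":{"rows":{"type":"string"},"newtons":{"type":"number"}},"required":["rows"]}

```bash
ls; mkdir -p pics
cat > h.py <<'E'
import numpy as np, cv2
from scipy.spatial.transform import Rotation as R
from rig import arm
def snap(n,f):
    p,d=arm.snapshot(n); cv2.imwrite('pics/'+f+'.png',p[:,:,::-1]); np.save('pics/'+f+'.npy',d); return p,d
def pose(cal):
    a=np.array(cal['attitude'],float)
    M=a if a.shape==(3,3) else R.from_rotvec(a).as_matrix()
    return np.array(cal['position']),M
def w(cal,u,v,d):
    """pixels+depth->world"""
    K=np.array(cal['mtx']); x=(u-K[0,2])/K[0,0]; y=(v-K[1,2])/K[1,1]
    a,b=x,y
    for _ in range(20):
        s=1+cal['k1']*(a*a+b*b); a,b=x/s,y/s
    p,M=pose(cal); return p+M@np.array([a*d,b*d,d])
def wz(cal,u,v,z):
    p,M=pose(cal); q=w(cal,u,v,1.0)-p; return p+q*(z-p[2])/q[2]
E
python3 - <<'E'
from h import *
for n in ['scene','side','wrist']:
    c=arm.get_calibration(n); print(n,c)
    snap(n,n+'0')
print(arm.get_obs())
E
```

```text
pics
scene {'mtx': array([[485.85462202,   0.        , 318.58575122],
       [  0.        , 485.85462202, 194.09840582],
       [  0.        ,   0.        ,   1.        ]]), 'k1': 0.02474657208442445, 'position': array([ 1.0488047 , -0.71978165,  1.30228426]), 'attitude': array([-2.40412083, -0.85545152,  0.26653976])}
side {'mtx': array([[424.55038018,   0.        , 317.13446255],
       [  0.        , 424.55038018, 193.93674494],
       [  0.        ,   0.        ,   1.        ]]), 'k1': -0.10436469250158133, 'position': array([0.1142949 , 1.07033495, 0.96968296]), 'attitude': array([-0.48535581,  2.60871289, -1.37400334])}
wrist {'mtx': array([[300.29475432,   0.        , 313.96678659],
       [  0.        , 300.29475432, 196.33633804],
       [  0.        ,   0.        ,   1.        ]]), 'k1': -0.040812495554626904, 'position': array([ 0.30657199, -0.5486108 ,  0.37320171]), 'attitude': array([ 2.43135806, -1.60778521, -0.21829949])}
{'time_s': 0.15, 'q': array([-1.28020153e+00,  2.17566965e-01,  1.61458542e+00, -2.61820980e-06,
        1.31129392e+00, -1.12205124e-01]), 'dq': array([-0.00078599, -0.00226776, -0.00349435,  0.00055733,  0.00155234,
        0.00079509]), 'joint_torque': array([-5.80482974e-04, -3.97455204e+01, -3.04414523e+01, -1.79249578e-04,
        5.93044184e-03, -3.13093381e-06]), 'ee_pos': array([ 0.24484243, -0.57439822,  0.24726646]), 'tcp_rot': array([-2.61993015e+00,  1.73150507e+00,  2.23580380e-03]), 'force': array([-0.08529425,  0.42621966,  0.02730341]), 'moment': array([-0.01089718,  0.07641113, -0.02948317]), 'opening': 0.08545790516420886}
```

View pics/scene0.png

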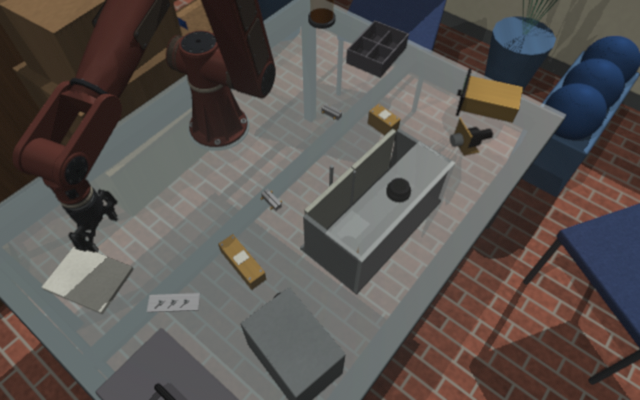

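View pics/side0.png

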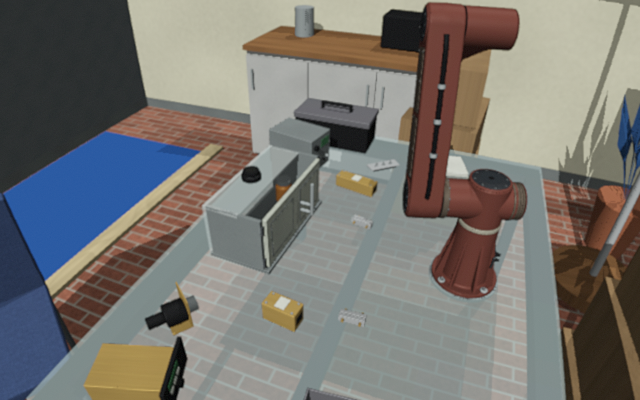

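View pics/wrist0.png

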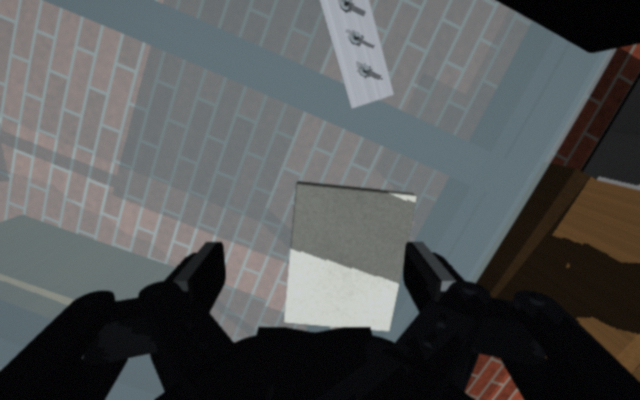

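The scene view shows the cupboard (305–455, 130–290), the long case at about (242,262) on the robot's right, the short case at (383,120), and the handle at (331,175). I'll enlarge these.

Run:
```python
import cv2
a=cv2.imread('pics/scene0.png')
cv2.imwrite('pics/c1.png',cv2.resize(a[120:295,290:465],None,fx=3.4,fy=3.4,interpolation=cv2.INTER_CUBIC))
cv2.imwrite('pics/c2.png',cv2.resize(a[225:300,205:305],None,fx=6,fy=6,interpolation=cv2.INTER_CUBIC))
a=cv2.imread('pics/side0.png')
cv2.imwrite('pics/c3.png',cv2.resize(a[130:280,200:400],None,fx=4,fy=4,interpolation=cv2.INTER_CUBIC))
```

```text
(no output)
```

View pics/c1.png

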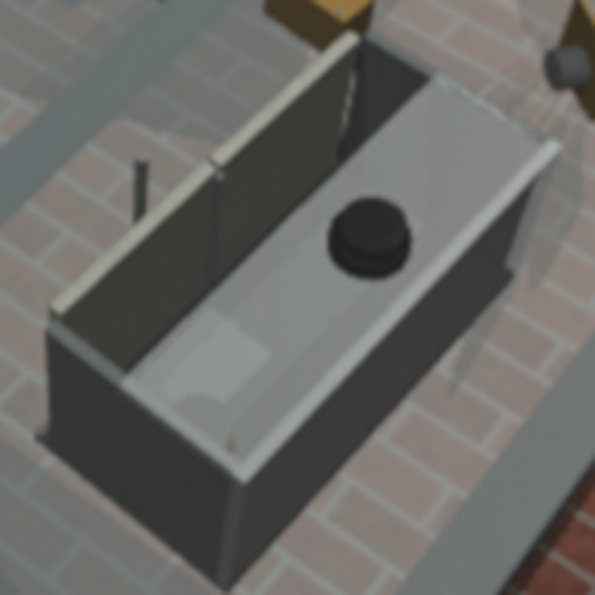

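View pics/c2.png

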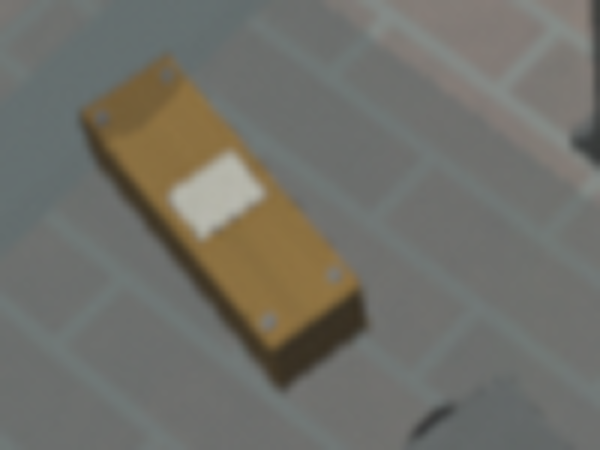

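View pics/c3.png

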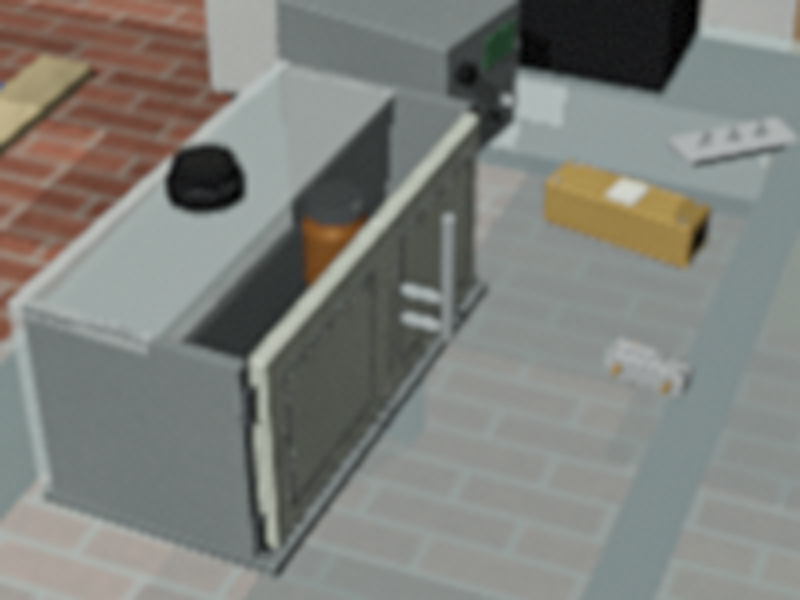

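Run:
```python
from h import *
c=arm.get_calibration('scene'); d=np.load('pics/scene0.npy')
f=lambda u,v,z:wz(c,290+u/3.4,120+v/3.4,z)
for n,u,v,z in [('RRtop',240,478,.205),('LRtop',558,145,.205),('RFtop',48,322,.205),('handle top',141,160,.205),('door right top in',62,316,.205),('door left top in',358,40,.205),('mid',215,163,.205),('RF base',40,437,0.0),('RR base',225,590,0),('roofR',125,383,.205),('roofL',438,78,.205),('buzz',370,225,.239),('LR base',510,275,0)]:
    uu,vv=290+u/3.4,120+v/3.4
    print(n,f(u,v,z).round(4), w(c,uu,vv,d[int(vv+.5),int(uu+.5)]).round(4))
P=[wz(c,205+u/6,225+v/6,.05) for u,v in [(80,115),(165,55),(362,285),(272,350)]]
print(np.round(P,4))
P=np.array(P);print(np.mean(P,0), [np.linalg.norm(P[i]-P[i-1]) for i in range(4)])
a=(P[2]+P[3]-P[0]-P[1]);print('yaw',np.arctan2(a[1],a[0]))
# side view
c=arm.get_calibration('side');g=lambda u,v,z:wz(c,200+u/4,130+v/4,z).round(4)
print('side handle top',g(448,216,.205),'door R top',g(475,118,.205),'door L top out',g(268,360,.205),'LF base',g(275,570,0),'L wall front top',g(250,362,.205),'LR top',g(18,305,.205))
print('case',[g(*p,.05) for p in [(548,180),(565,163),(710,208),(692,232)]],g(690,265,0),g(548,218,0))
print('socket?',g(700,238,.025))
```

```text
RRtop [ 0.7764 -0.2129  0.205 ] [ 0.7766 -0.2134  0.206 ]
LRtop [0.7986 0.2121 0.205 ] [0.7989 0.2109 0.2064]
RFtop [ 0.5781 -0.1981  0.205 ] [ 0.566  -0.1846  0.1766]
handle top [ 0.5345 -0.0244  0.205 ] [ 0.5356 -0.0259  0.2074]
door right top in [ 0.5831 -0.1868  0.205 ] [ 0.5809 -0.1843  0.1998]
door left top in [0.6001 0.2045 0.205 ] [0.5967 0.2115 0.1967]
mid [0.5848 0.0126 0.205 ] [0.5843 0.0133 0.2039]
RF base [ 0.5631 -0.1982 -0.    ] [ 0.5678 -0.2032  0.0126]
RR base [ 0.7778 -0.2109 -0.    ] [ 0.7784 -0.212   0.0028]
roofR [ 0.6598 -0.2032  0.205 ] [ 0.6586 -0.2016  0.2017]
roofL [0.6794 0.2116 0.205 ] [0.6783 0.2141 0.202 ]
buzz [0.7321 0.0176 0.239 ] [0.7327 0.0163 0.2409]
LR base [0.7969 0.2185 0.    ] [0.8001 0.2066 0.0164]
[[ 0.3829 -0.3615  0.05  ]
 [ 0.391  -0.3113  0.05  ]
 [ 0.5515 -0.3417  0.05  ]
 [ 0.5416 -0.3923  0.05  ]]
[ 0.46674985 -0.35169669  0.05      ] [np.float64(0.16171645605577947), np.float64(0.05085794051228526), np.float64(0.1633812429186862), np.float64(0.05159974358892392)]
yaw -0.1891770292353782
side handle top [ 0.5299 -0.0185  0.205 ] door R top [ 0.5654 -0.1774  0.205 ] door L top out [0.5824 0.2083 0.205 ] LF base [0.5837 0.2183 0.    ] L wall front top [0.5935 0.2153 0.205 ] LR top [0.7892 0.2186 0.205 ]
case [array([ 0.5436, -0.3399,  0.05  ]), array([ 0.5377, -0.3781,  0.05  ]), array([ 0.3763, -0.3509,  0.05  ]), array([ 0.3823, -0.3019,  0.05  ])] [ 0.3838 -0.3177  0.    ] [ 0.5434 -0.3458 -0.    ]
socket? [ 0.3794 -0.3317  0.025 ]
```

```bash
cat >> h.py <<'E'
def to(*targets):
    """targets: (x,y,z,yaw of tool x); tool straight down. prints shift mm/turn in current tool axes"""
    o=arm.get_obs(); T=R.from_rotvec(o['tcp_rot']).as_matrix(); p=np.array(o['ee_pos'])
    print('now',p.round(4),'yaw',np.arctan2(T[1,0],T[0,0]).round(3),'F',o['force'].round(2),'op',round(o['opening'],4),'t',o['time_s'])
    for x,y,z,f in targets:
        X=np.array([np.cos(f),np.sin(f),0]);Z=np.array([0,0,-1.]);M=np.stack([X,np.cross(Z,X),Z],1)
        s=T.T@(np.array([x,y,z])-p)*1000; r=R.from_matrix(T.T@M).as_rotvec()
        print(*s.round(1),*r.round(3))
PSI=-0.048; O=np.array([.5947,.0078])
def cup(x,y,psi=None,o=None):
    psi=PSI if psi is None else psi; o=O if o is None else o
    return o+np.array([x*np.cos(psi)-y*np.sin(psi),x*np.sin(psi)+y*np.cos(psi)])
E
python3 - <<'E'
from h import *
to((.3,-.45,.33,-1.62),(.535,-.022,.33,-1.62))
E
```

```text
now [ 0.2448 -0.5744  0.2473] yaw -1.168 F [-0.09  0.43  0.03] op 0.0855 t 0.15
-93.0 -99.5 -82.5 0.0 0.002 0.452
-394.6 -483.5 -81.9 0.0 0.002 0.452
```

Call:
{"name": "jog_arm", "arguments": {
  "rows": "-30 -35 -50 0 0 0.1 1;-70 -80 -82 0 0 0.2 1;-110 -130 -82 0 0 0.3 1;-150 -180 -82 0 0 0.4 1;-190 -230 -82 0 0 0.452 1;-230 -280 -82 0 0 0.452 1;-270 -330 -82 0 0 0.452 1;-310 -380 -82 0 0 0.452 1"
}}

```text
time_s: 1.15
ee_pos: [0.4647, -0.1547, 0.3298]
tcp_rot: [-2.165, 2.275, 0.002]
force: [1.0, -0.8, 0.3]
opening: 0.0856
```

Run:
```python
from h import *
to((.535,-.022,.33,-1.62))
```

```text
now [ 0.4647 -0.1547  0.3298] yaw -1.62 F [ 1.   -0.75  0.25] op 0.0856 t 1.15
-136.0 -63.7 -0.0 0.0 0.002 -0.0
```

Call:
{"name": "jog_arm", "arguments": {
  "rows": "-45 -21 0 0 0 0 1;-90 -42 0 0 0 0 1;-125 -58 0 0 0 0 1;-136 -64 0 0 0 0 1;-136 -64 0 0 0 0 1"
}}

```text
time_s: 1.78
ee_pos: [0.5352, -0.022, 0.3295]
tcp_rot: [2.167, -2.274, -0.003]
force: [0.9, 0.0, 0.0]
opening: 0.0853
```

Run:
```python
from h import *
c=arm.get_calibration('wrist'); print(c['position'],c['attitude']); snap('wrist','w1'); to()
import pickle; pickle.dump(c,open('pics/w1.pkl','wb'))
```

```text
[ 0.60224697 -0.02536567  0.45557635] [ 2.03133523 -2.13310663 -0.28894214]
now [ 0.535  -0.0227  0.3296] yaw -1.62 F [-0.53  0.04 -0.09] op 0.0854 t 1.825
```

View pics/w1.png

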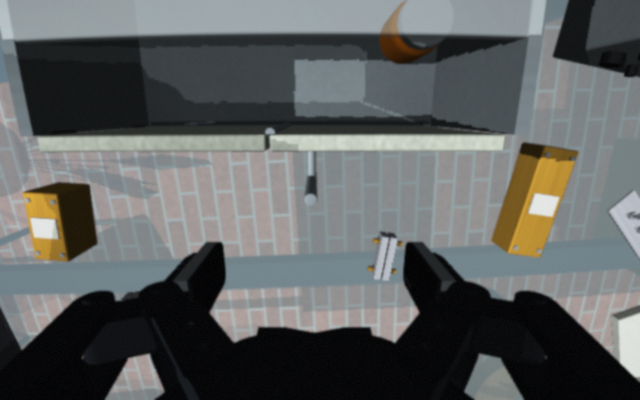

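The wrist view shows everything. The handle top is at (310,199), the door top edge runs (38,137)–(505,137) with the hinge at (269,131), the jar is at (415,25), and the long case is at (535,200).

```bash
python3 - <<'E'
import cv2
a=cv2.imread('pics/w1.png')
cv2.imwrite('pics/d1.png',cv2.resize(a[100:260,200:360],None,fx=3.7,fy=3.7,interpolation=cv2.INTER_CUBIC))
cv2.imwrite('pics/d2.png',cv2.resize(a[130:270,470:600],None,fx=4,fy=4,interpolation=cv2.INTER_CUBIC))
E
python3 - <<'E'
from h import *
import pickle;c=pickle.load(open('pics/w1.pkl','rb'));d=np.load('pics/w1.npy')
for n,u,v,z in [('handle',310,199,.205),('hinge top',269.5,131,.205),('door R in',504,135,.205),('door L in',38,136,.205),('door R out',503,150,.205),('door L out',40,150.5,.205),('roofR',528,36,.205),('roofL',18,40,.205),('jar cap L',385,15,.110),('jar',420,22,.11),('jar R',453,22,.11),
 ('caseA',509,253,.05),('A2',539,255,.05),('B1',524,144,.05),('B2',576,150,.05),('t',493,240,.05),('b',525,143,.05)]:
    print(n,wz(c,u,v,z).round(4),w(c,u,v,d[int(v),int(u)]).round(4))
E
```

```text
handle [ 0.5316 -0.0178  0.205 ] [ 0.5319 -0.0178  0.2058]
hinge top [0.591  0.0123 0.205 ] [0.5908 0.0132 0.1991]
door R in [ 0.5791 -0.182   0.205 ] [ 0.579  -0.1828  0.2038]
door L in [0.5986 0.2113 0.205 ] [0.5957 0.4039 0.0011]
door R out [ 0.5666 -0.1825  0.205 ] [ 5.374e-01 -3.112e-01 -1.000e-04]
door L out [0.5863 0.213  0.205 ] [0.5864 0.212  0.206 ]
roofR [ 0.6548 -0.1939  0.205 ] [ 0.6548 -0.1938  0.205 ]
roofL [0.6747 0.2085 0.205 ] [0.6745 0.2078 0.2057]
jar cap L [ 0.6995 -0.1032  0.11  ] [ 0.6729 -0.0819  0.2046]
jar [ 0.6915 -0.14    0.11  ] [ 0.667  -0.1086  0.2047]
jar R [ 0.6904 -0.175   0.11  ] [ 0.666  -0.1336  0.2055]
caseA [ 0.3891 -0.3076  0.05  ] [ 0.3886 -0.3083  0.049 ]
A2 [ 0.3828 -0.3554  0.05  ] [ 0.3825 -0.3559  0.0493]
B1 [ 0.5515 -0.3084  0.05  ] [ 0.5462 -0.338   0.0077]
B2 [ 0.5404 -0.3849  0.05  ] [ 0.5402 -0.3865  0.0483]
t [ 0.4118 -0.2803  0.05  ] [ 0.3928 -0.3057  0.0096]
b [ 0.5528 -0.3097  0.05  ] [ 0.5479 -0.3379  0.0097]
```

View pics/d1.png

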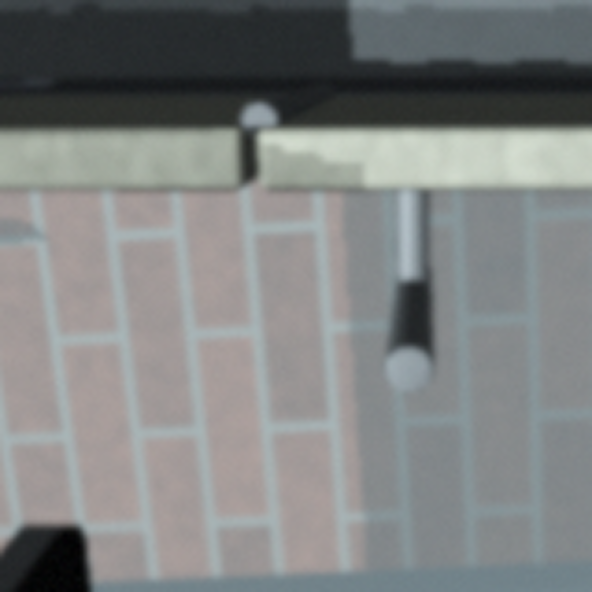

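View pics/d2.png

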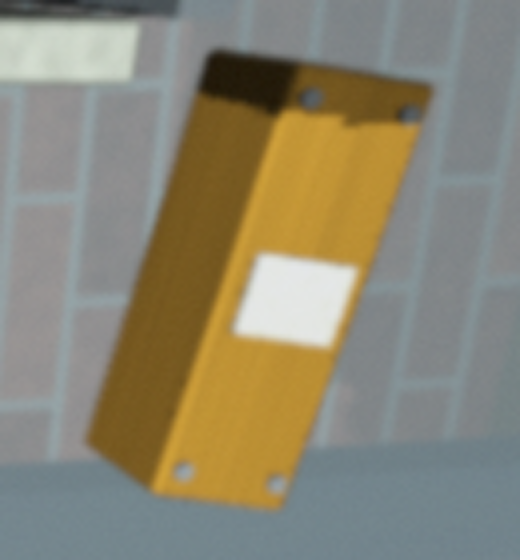

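```bash
sed -i 's/^PSI=.*/PSI=-0.049; O=np.array([.5895,.0110])/' h.py
python3 - <<'E'
from h import *
to((.531,-.018,.181,-1.62))
E
```

```text
now [ 0.535  -0.0227  0.3296] yaw -1.62 F [-0.53  0.04 -0.09] op 0.0854 t 1.825
-4.3 4.0 148.7 0.001 0.001 -0.0
```

Call:
{"name": "jog_arm", "arguments": {
  "rows": "-4 4 40 0 0 0 0.8;-4 4 80 0 0 0 0.6;-4 4 120 0 0 0 0.6;-4 4 140 0 0 0 0.6;-4 4 149 0 0 0 0.6;-4 4 149 0 0 0 0.6",
  "newtons": 40
}}

```text
time_s: 2.58
ee_pos: [0.5306, -0.0193, 0.1806]
tcp_rot: [2.164, -2.277, -0.003]
force: [0.1, 0.6, 1.1]
opening: 0.051
```

Call:
{"name": "jog_arm", "arguments": {
  "rows": "0 0 0 0 0 0 0;0 0 0 0 0 0 0;0 0 0 0 0 0 0;0 0 0 0 0 0 0"
}}

```text
time_s: 3.08
ee_pos: [0.5313, -0.0185, 0.1819]
tcp_rot: [-2.164, 2.276, 0.002]
force: [-1.8, 3.8, 5.6]
opening: 0.0108
```

Run:
```python
from h import *
snap('scene','s1');snap('wrist','w2');to()
a=cv2.imread('pics/s1.png');b=cv2.imread('pics/w2.png')
cv2.imwrite('pics/e1.png',np.vstack([cv2.resize(a[100:260,240:440],(500,400),interpolation=cv2.INTER_CUBIC)[:290],cv2.resize(b,(500,312))]))
```

```text
now [ 0.5313 -0.0185  0.1819] yaw -1.621 F [-2.05  3.76  4.5 ] op 0.0108 t 3.175
```

View pics/e1.png

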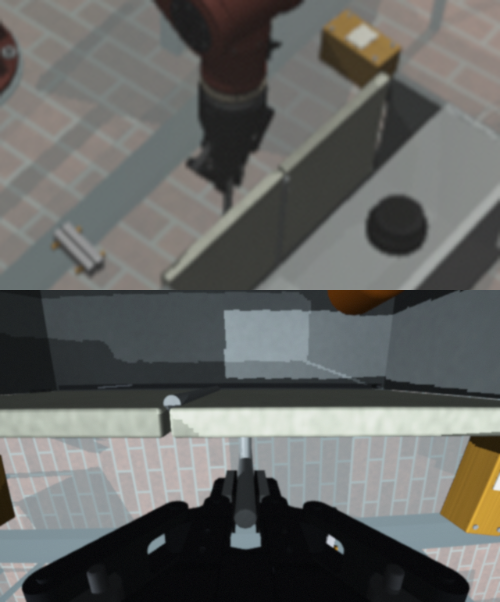

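The bar is between the pads, with the opening at 10.8 mm. Next I plan the pull arc.

```bash
cat >> h.py <<'E'
def hand(t):
    s,c=np.sin(t),np.cos(t)
    q=np.array([0,.202])+.2*np.array([-s,-c])+.035*np.array([s,-c])+.056*np.array([-c,-s])
    return cup(*q)
def est_t(p):
    ts=np.linspace(0,1.5,1501); e=[np.linalg.norm(hand(t)-p) for t in ts]; return ts[np.argmin(e)],min(e)
E
python3 - <<'E'
from h import *
o=arm.get_obs();p=o['ee_pos'];off=p[:2]-hand(0);print(off)
to(*[(*(hand(t)+off),.182,-1.62+t) for t in np.arange(.1,.81,.1)])
E
```

```text
[-0.00066705  0.00073207]
now [ 0.5313 -0.0185  0.1819] yaw -1.621 F [-2.05  3.76  4.5 ] op 0.0108 t 3.175
4.4 16.2 -0.1 0.0 0.002 -0.101
6.5 31.7 -0.1 0.0 0.002 -0.201
6.1 46.3 -0.1 0.0 0.002 -0.301
3.3 59.8 -0.1 -0.0 0.002 -0.401
-1.8 72.3 -0.0 -0.0 0.002 -0.501
-9.3 83.4 -0.0 -0.0 0.002 -0.601
-19.0 93.2 -0.0 -0.0 0.002 -0.701
-30.9 101.4 0.0 -0.0 0.002 -0.801
```

Call:
{"name": "jog_arm", "arguments": {
  "rows": "4.4 16.2 0 0 0 -0.1 0;6.5 31.7 0 0 0 -0.2 0;6.1 46.3 0 0 0 -0.3 0;3.3 59.8 0 0 0 -0.4 0;-1.8 72.3 0 0 0 -0.5 0;-9.3 83.4 0 0 0 -0.6 0;-19 93.2 0 0 0 -0.7 0;-31 101.4 0 0 0 -0.8 0"
}}

```text
time_s: 4.18
ee_pos: [0.4324, 0.0177, 0.1821]
tcp_rot: [-2.88, 1.249, -0.004]
force: [5.1, 1.6, -3.6]
opening: 0.0106
```

Run:
```python
from h import *
p=arm.get_obs()['ee_pos'];print(est_t(p[:2]))
off=np.array([-.0007,.0007])
to(*[(*(hand(t)+off),.182,-1.62+t) for t in [.9,1.,1.1,1.2,1.3,1.4,1.47,1.48]])
```

```text
(np.float64(0.805), np.float64(0.0005558796474134829))
now [0.4324 0.0177 0.1821] yaw -0.819 F [ 5.13  1.6  -3.62] op 0.0106 t 4.175
-15.0 -4.6 0.1 -0.003 -0.001 -0.099
-29.6 -12.5 0.1 -0.003 -0.002 -0.199
-44.3 -22.8 0.1 -0.003 -0.002 -0.299
-58.8 -35.4 0.1 -0.003 -0.002 -0.399
-73.0 -50.2 0.1 -0.003 -0.002 -0.499
-86.7 -67.1 0.2 -0.003 -0.002 -0.599
-96.0 -80.0 0.2 -0.003 -0.002 -0.669
-97.3 -82.0 0.2 -0.003 -0.002 -0.679
```

Call:
{"name": "jog_arm", "arguments": {
  "rows": "-15 -4.6 0 0 0 -0.1 0;-29.6 -12.5 0 0 0 -0.2 0;-44.3 -22.8 0 0 0 -0.3 0;-58.8 -35.4 0 0 0 -0.4 0;-73 -50.2 0 0 0 -0.5 0;-86.7 -67.1 0 0 0 -0.6 0;-96 -80 0 0 0 -0.67 0;-98 -83 0 0 0 -0.68 0"
}}

```text
time_s: 5.18
ee_pos: [0.425, 0.1441, 0.182]
tcp_rot: [3.129, -0.212, -0.0]
force: [-6.0, -13.0, 6.5]
opening: 0.0108
```

Call:
{"name": "jog_arm", "arguments": {
  "rows": "0 0 0 0 0 0 0;0 0 0 0 0 0 0"
}}

```text
time_s: 5.42
ee_pos: [0.4249, 0.1439, 0.182]
tcp_rot: [3.128, -0.212, -0.0]
force: [-2.0, -1.2, 1.0]
opening: 0.0109
```

Run:
```python
from h import *
p=arm.get_obs()['ee_pos'];print(est_t(p[:2]),hand(1.47));to()
snap('scene','s2');snap('side','d2s');snap('wrist','w3')
a=cv2.imread('pics/s2.png');b=cv2.imread('pics/d2s.png');
cv2.imwrite('pics/e2.png',np.vstack([cv2.resize(a[80:260,240:500],None,fx=2,fy=2),cv2.resize(b[100:300,180:440],None,fx=2,fy=1.1)]))
```

```text
(np.float64(1.478), np.float64(0.001415612115900796)) [0.42591306 0.14180674]
now [0.4249 0.1439 0.182 ] yaw -0.136 F [-2.   -1.23  0.99] op 0.0109 t 5.425
```

View pics/e2.png

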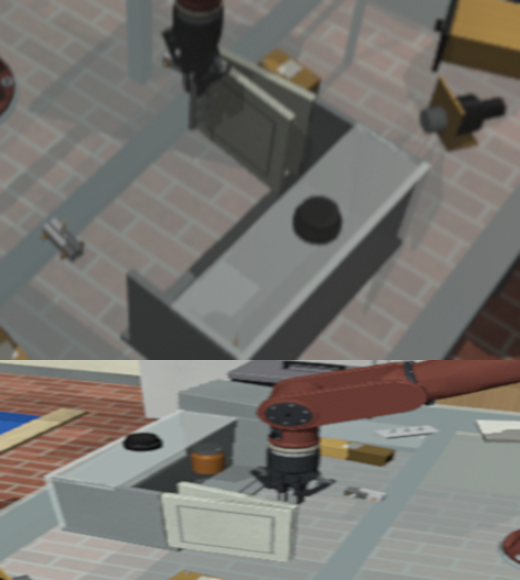

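View pics/w3.png

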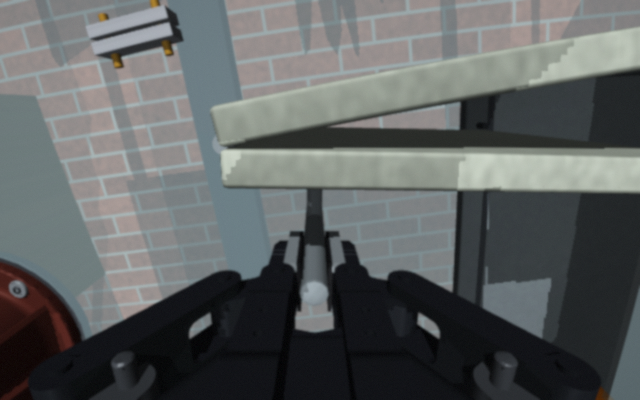

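Call:
{"name": "jog_arm", "arguments": {
  "rows": "0 0 0 0 0 0 0.3;0 0 0 0 0 0 0.5;0 0 0 0 0 0 0.6;0 0 -30 0 0 0 0.6;0 0 -80 0 0 0 0.6;0 0 -120 0 0 0 0.6;0 0 -130 0 0 0 0.6"
}}

```text
time_s: 6.45
ee_pos: [0.4268, 0.1451, 0.3156]
tcp_rot: [3.13, -0.212, 0.01]
force: [0.6, -0.6, -0.3]
opening: 0.0509
```

Run:
```python
from h import *
import pickle;c=pickle.load(open('pics/w1.pkl','rb'))
P=np.array([wz(c,u,v,.05) for u,v in [(508.75,253),(540,257),(578,152),(545,146.3)]])
print(P.round(4),P.mean(0), [np.linalg.norm(P[i]-P[i-1]).round(4) for i in range(4)])
a=P[2]+P[3]-P[0]-P[1];print(np.arctan2(a[1],a[0]))
to((.43,-.2,.3,-1.0),(.466,-.349,.25,-1.76))
```

```text
[[ 0.3891 -0.3072  0.05  ]
 [ 0.3794 -0.3575  0.05  ]
 [ 0.5375 -0.3884  0.05  ]
 [ 0.5473 -0.3389  0.05  ]] [ 0.46331114 -0.34800464  0.05      ] [np.float64(0.1613), np.float64(0.0513), np.float64(0.1612), np.float64(0.0505)]
-0.19512637447331735
now [0.4268 0.1451 0.3156] yaw -0.135 F [ 0.56 -0.57 -0.31] op 0.0509 t 6.45
49.6 341.4 17.3 0.001 -0.008 0.865
105.1 484.0 68.2 -0.002 -0.008 1.625
```

Call:
{"name": "jog_arm", "arguments": {
  "rows": "5 40 0 0 0 0.15 0.8;15 95 0 0 0 0.33 1;25 150 5 0 0 0.51 1;35 205 10 0 0 0.69 1;48 260 20 0 0 0.87 1;62 315 30 0 0 1.05 1;76 370 45 0 0 1.23 1;90 420 60 0 0 1.41 1"
}}

```text
time_s: 7.45
ee_pos: [0.459, -0.2852, 0.2558]
tcp_rot: [-2.241, 2.2, -0.009]
force: [0.4, -0.4, 0.7]
opening: 0.0853
```

Run:
```python
from h import *
to((.464,-.348,.25,-1.764))
```

```text
now [ 0.459  -0.2852  0.2558] yaw -1.552 F [ 0.42 -0.43  0.65] op 0.0853 t 7.45
62.9 -3.8 6.0 -0.005 -0.003 0.212
```

Call:
{"name": "jog_arm", "arguments": {
  "rows": "30 -2 3 0 0 0.1 1;55 -4 6 0 0 0.2 1;63 -4 6 -0.005 -0.003 0.212 1;63 -4 6 -0.005 -0.003 0.212 1;63 -4 6 -0.005 -0.003 0.212 1"
}}

```text
time_s: 8.07
ee_pos: [0.4642, -0.347, 0.2499]
tcp_rot: [-1.998, 2.424, 0.001]
force: [-0.5, 0.0, 0.2]
opening: 0.0854
```

Run:
```python
from h import *
import pickle
c=arm.get_calibration('wrist'); pickle.dump(c,open('pics/w4.pkl','wb')); snap('wrist','w4'); to()
```

```text
now [ 0.4643 -0.347   0.2501] yaw -1.763 F [ 0.58  0.64 -0.48] op 0.0854 t 8.125
```

View pics/w4.png

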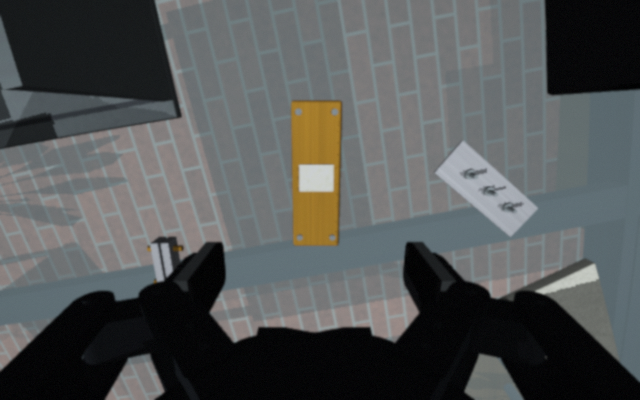

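The case top fills (292,101)–(341,245), directly below and parallel to the jaws.

Run:
```python
from h import *
import pickle;c=pickle.load(open('pics/w4.pkl','rb'));d=np.load('pics/w4.npy')
P=np.array([wz(c,u,v,.05) for u,v in [(294,244.5),(338.3,245),(341.5,101),(292,101)]])
print(P.round(4),P.mean(0), [np.linalg.norm(P[i]-P[i-1]).round(4) for i in range(4)])
a=P[2]+P[3]-P[0]-P[1];f=np.arctan2(a[1],a[0]);print(f)
print(w(c,317,178,d[178,317]))
m=P.mean(0);to((m[0],m[1],.032,f-np.pi/2))
```

```text
[[ 0.3897 -0.3078  0.05  ]
 [ 0.3791 -0.3589  0.05  ]
 [ 0.5383 -0.39    0.05  ]
 [ 0.5482 -0.3394  0.05  ]] [ 0.46383844 -0.34902641  0.05      ] [np.float64(0.1616), np.float64(0.0522), np.float64(0.1622), np.float64(0.0515)]
-0.19475583383094322
[ 0.4634398  -0.34956468  0.05233466]
now [ 0.4643 -0.347   0.2501] yaw -1.763 F [ 0.58  0.64 -0.48] op 0.0854 t 8.125
2.1 0.1 218.1 -0.0 0.0 0.003
```

Call:
{"name": "jog_arm", "arguments": {
  "rows": "2 0 50 0 0 0 1;2 0 100 0 0 0 1;2 0 150 0 0 0 1;2 0 190 0 0 0 1;2 0 210 0 0 0 1;2 0 218 0 0 0 1;2 0 218 0 0 0 1",
  "newtons": 60
}}

```text
time_s: 9.0
ee_pos: [0.4646, -0.3494, 0.0331]
tcp_rot: [-1.999, 2.423, -0.002]
force: [0.1, 0.7, 0.1]
opening: 0.0854
```

Call:
{"name": "jog_arm", "arguments": {
  "rows": "2 0 0 0 0 0 0;0 0 0 0 0 0 0;0 0 0 0 0 0 0;0 0 0 0 0 0 0;0 0 0 0 0 0 0"
}}

```text
time_s: 9.62
ee_pos: [0.4661, -0.3504, 0.0352]
tcp_rot: [-1.998, 2.423, -0.008]
force: [0.9, 1.0, 6.9]
opening: 0.0529
```

Run:
```python
from h import *
to((.44,-.34,.11,-1.7),(*cup(-.16,.01),.11,-np.pi/2+PSI),(*cup(.02,.01),.11,-np.pi/2+PSI))
```

```text
now [ 0.4661 -0.3504  0.0352] yaw -1.763 F [0.87 0.95 6.93] op 0.0529 t 9.625
-5.1 27.3 -74.9 -0.005 -0.002 -0.063
-365.3 107.2 -76.0 -0.005 -0.002 -0.143
-390.9 -71.0 -75.2 -0.005 -0.002 -0.143
```

Call:
{"name": "jog_arm", "arguments": {
  "rows": "0 0 -25 0 0 0 0;-2 15 -60 0 0 0 0;-10 40 -75 0 0 -0.03 0;-40 75 -75 0 0 -0.06 0;-85 107 -75 0 0 -0.1 0;-135 107 -75 0 0 -0.143 0;-185 107 -75 0 0 -0.143 0;-235 107 -75 0 0 -0.143 0"
}}

```text
time_s: 10.62
ee_pos: [0.404, -0.0971, 0.1081]
tcp_rot: [-2.166, 2.276, -0.005]
force: [-0.0, 0.4, -7.4]
opening: 0.0529
```

Run:
```python
from h import *
to((*cup(-.16,.01),.075,-np.pi/2+PSI))
```

```text
now [ 0.404  -0.0971  0.1081] yaw -1.62 F [-0.03  0.44 -7.36] op 0.0529 t 10.625
-127.1 -19.8 32.9 -0.003 -0.002 -0.0
```

Call:
{"name": "jog_arm", "arguments": {
  "rows": "-45 -7 10 0 0 0 0;-90 -14 20 0 0 0 0;-120 -19 28 0 0 0 0;-127 -20 28 -0.003 -0.002 0 0;-127 -20 28 -0.003 -0.002 0 0"
}}

```text
time_s: 11.25
ee_pos: [0.4294, 0.0287, 0.0792]
tcp_rot: [2.166, -2.273, -0.002]
force: [0.3, 0.0, -6.9]
opening: 0.053
```

Run:
```python
from h import *
import pickle
c=arm.get_calibration('wrist'); pickle.dump(c,open('pics/w5.pkl','wb')); snap('wrist','w5');snap('side','d5'); to()
cv2.imwrite('pics/d5c.png',cv2.resize(cv2.imread('pics/d5.png')[120:320,180:440],None,fx=3,fy=3,interpolation=cv2.INTER_CUBIC))
```

```text
now [0.43   0.0279 0.0797] yaw -1.621 F [ 0.56  0.15 -6.36] op 0.0528 t 11.35
```

View pics/w5.png

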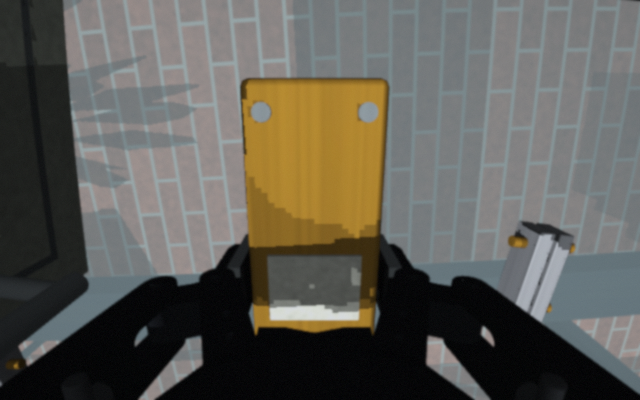

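View pics/d5c.png

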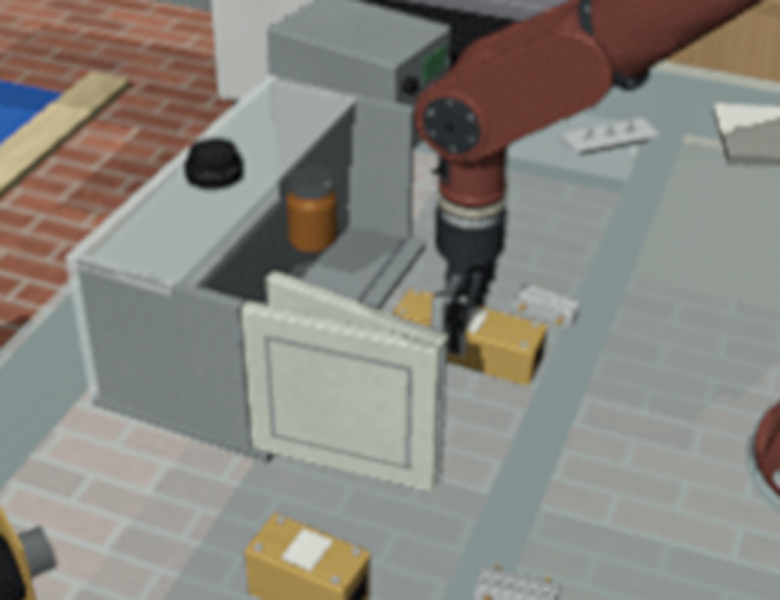

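Run:
```python
from h import *
f=-np.pi/2+PSI
to((*cup(-.1,.01),.066,f),(*cup(-.004,.01),.066,f),(*cup(-.004,.01),.0515,f))
```

```text
now [0.43   0.0279 0.0797] yaw -1.621 F [ 0.56  0.15 -6.36] op 0.0528 t 11.35
-1.0 -60.2 13.7 0.001 -0.001 -0.001
-1.1 -156.2 13.6 0.001 -0.001 -0.001
-1.1 -156.2 28.1 0.001 -0.001 -0.001
```

Call:
{"name": "jog_arm", "arguments": {
  "rows": "-1 -25 5 0 0 0 0;-1 -55 10 0 0 0 0;-1 -85 13 0 0 0 0;-1 -110 13.6 0 0 0 0;-1 -135 13.6 0 0 0 0;-1 -150 13.6 0 0 0 0;-1 -156 13.6 0 0 0 0;-1 -156 13.6 0 0 0 0"
}}

```text
time_s: 12.35
ee_pos: [0.5853, 0.0208, 0.0658]
tcp_rot: [2.163, -2.276, -0.002]
force: [0.3, -0.6, -7.0]
opening: 0.0531
```

Call:
{"name": "jog_arm", "arguments": {
  "rows": "0 0 3 0 0 0 0;0 0 6 0 0 0 0;0 0 9 0 0 0 0;0 0 11 0 0 0 0;0 0 13 0 0 0 0;0 0 13.5 0 0 0 0;0 0 13.5 0 0 0 0"
}}

```text
time_s: 13.22
ee_pos: [0.5854, 0.0208, 0.0523]
tcp_rot: [2.163, -2.275, -0.002]
force: [-0.1, 0.2, -6.5]
opening: 0.0526
```

Run:
```python
from h import *
snap('wrist','w6');snap('side','d6'); to()
cv2.imwrite('pics/d6c.png',cv2.resize(cv2.imread('pics/d6.png')[120:320,180:440],None,fx=3,fy=3,interpolation=cv2.INTER_CUBIC))
```

```text
now [0.5854 0.0208 0.0524] yaw -1.621 F [ 0.58 -0.04 -6.06] op 0.053 t 13.325
```

View pics/d6c.png

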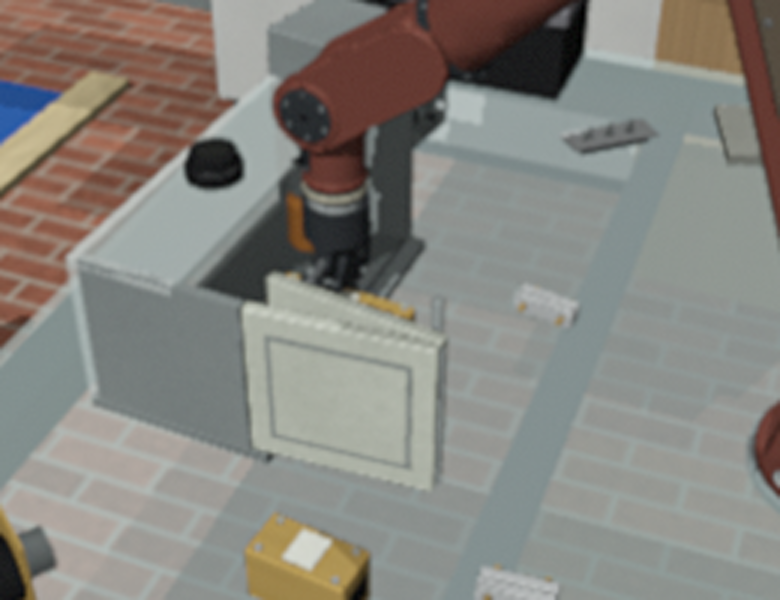

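View pics/w6.png

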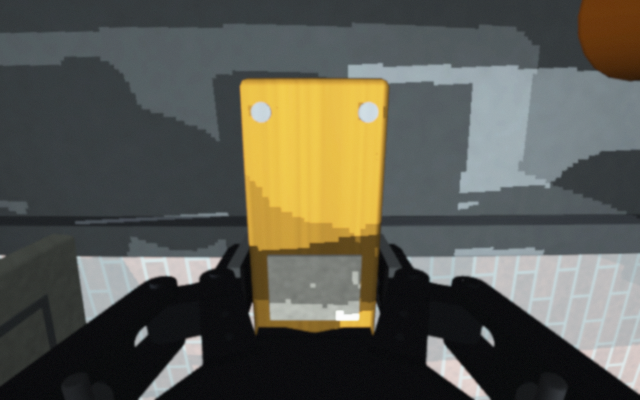

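Run:
```python
from h import *
c=arm.get_calibration('wrist')
for u,v in [(160,256),(440,254),(160,220),(440,220)]:
    q=wz(c,u,v,.015); r=np.array([[np.cos(PSI),np.sin(PSI)],[-np.sin(PSI),np.cos(PSI)]])@(q[:2]-O); print(q.round(4),r.round(4))
for u,v in [(241,80),(387,80),(580,15),(635,80)]: print('case/jar',wz(c,u,v,.067 if u<400 else .06).round(4))
```

```text
[0.5753 0.1148 0.015 ] [-0.0193  0.103 ]
[ 0.5682 -0.0539  0.015 ] [-0.0181 -0.0659]
[0.5982 0.1103 0.015 ] [0.0038 0.0997]
[ 0.5899 -0.0525  0.015 ] [ 0.0035 -0.0634]
case/jar [0.6657 0.0425 0.067 ]
case/jar [ 0.663  -0.0086  0.067 ]
case/jar [ 0.6841 -0.0819  0.06  ]
case/jar [ 0.6608 -0.1084  0.06  ]
```

Call:
{"name": "jog_arm", "arguments": {
  "rows": "0 0 1 0 0 0 0;0 0 2 0 0 0 0;0 0 2 0 0 0 0"
}}

```text
time_s: 13.7
ee_pos: [0.5856, 0.0208, 0.0507]
tcp_rot: [2.164, -2.276, -0.001]
force: [0.2, 0.1, -5.0]
opening: 0.0533
```

Call:
{"name": "jog_arm", "arguments": {
  "rows": "0 0 0.7 0 0 0 0;0 0 1.4 0 0 0 0;0 0 1.4 0 0 0 0"
}}

```text
time_s: 14.08
ee_pos: [0.586, 0.0207, 0.0503]
tcp_rot: [2.164, -2.276, -0.0]
force: [-4.8, 0.3, 4.2]
opening: 0.0529
```

Call:
{"name": "jog_arm", "arguments": {
  "rows": "0 0 0 0 0 0 0.75;0 0 0 0 0 0 0.85;0 0 0 0 0 0 0.9;0 0 -20 0 0 0 0.9;0 0 -60 0 0 0 0.9;0 30 -110 0 0 0 0.9;0 80 -140 0 0 0 0.9;0 130 -140 0 0 0 0.9"
}}

```text
time_s: 15.08
ee_pos: [0.4582, 0.0272, 0.1955]
tcp_rot: [-2.161, 2.273, -0.011]
force: [-0.1, 0.2, -0.2]
opening: 0.0771
```

Run:
```python
from h import *
import pickle
c=arm.get_calibration('wrist'); pickle.dump(c,open('pics/w7.pkl','wb'));p,d=snap('wrist','w7'); to()
f=np.pi/2+PSI-2*np.pi
to((*cup(-.16,.01),.19,-1.62+np.pi))
```

```text
now [0.4484 0.0284 0.1905] yaw -1.62 F [-4.83  2.07 -3.94] op 0.0769 t 15.125
now [0.4484 0.0284 0.1905] yaw -1.62 F [-4.83  2.07 -3.94] op 0.0769 t 15.125
0.5 18.2 0.6 -0.001 -0.011 3.141
```

View pics/w7.png

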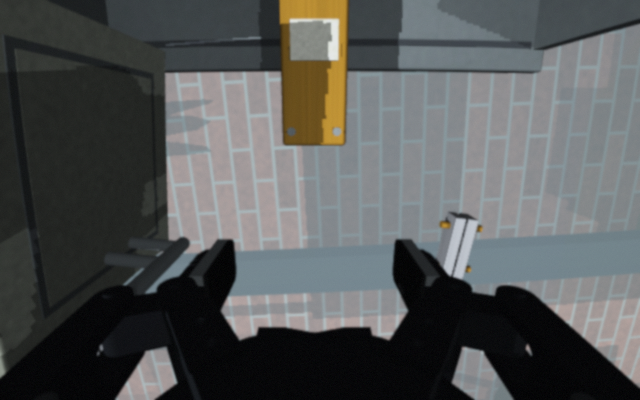

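Run:
```python
from h import *
import pickle;c=arm.get_calibration('wrist')
Rt=np.array([[np.cos(PSI),np.sin(PSI)],[-np.sin(PSI),np.cos(PSI)]])
p,d=snap('wrist','w8')
cv2.imwrite('pics/w8c.png',cv2.resize(p[0:180,230:400,::-1],None,fx=3.3,fy=3.3,interpolation=cv2.INTER_CUBIC))
for c in (pickle.load(open('pics/w7.pkl','rb')),c):
  for u,v in [(283,145),(346,145),(348,2),(279,2)]:
    print((Rt@(wz(c,u,v,.065)[:2]-O)).round(4))
to((*cup(-.13,.01),.19,PSI-np.pi/2),(*cup(-.13,.01),.048,PSI-np.pi/2))
```

```text
[-0.0884  0.0362]
[-0.0885 -0.0173]
[ 0.0209 -0.0165]
[0.0211 0.0365]
[-0.0998  0.0364]
[-0.0998 -0.0159]
[ 0.0066 -0.0149]
[0.0067 0.0366]
now [0.4508 0.0281 0.19  ] yaw -1.621 F [-0.3  -0.82 -0.49] op 0.0769 t 15.175
0.3 -9.3 -0.0 0.005 -0.001 -0.001
0.2 -10.0 142.0 0.005 -0.001 -0.001
```

View pics/w8c.png

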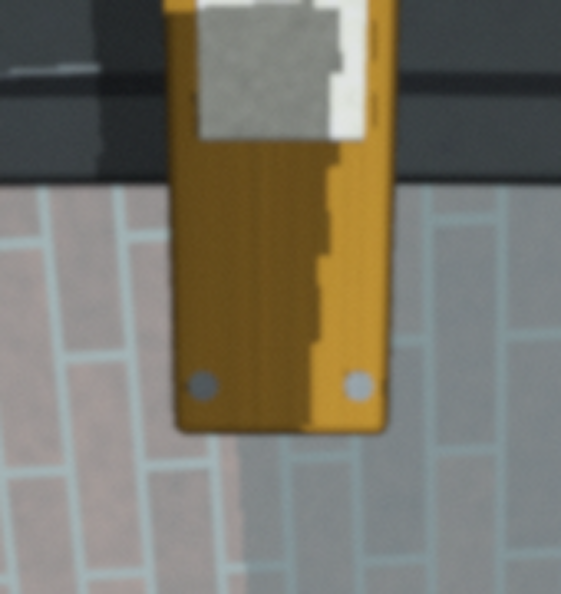

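Call:
{"name": "jog_arm", "arguments": {
  "rows": "0 -5 20 0 0 0 0.5;0 -10 50 0 0 0 0.2;0 -10 90 0 0 0 0.2;0 -10 120 0 0 0 0.2;0 -10 137 0 0 0 0.2;0 -10 142 0 0 0 0.2;0 -10 142 0 0 0 0.2"
}}

```text
time_s: 16.05
ee_pos: [0.4611, 0.0275, 0.0486]
tcp_rot: [2.163, -2.274, -0.003]
force: [-0.6, -0.7, -0.6]
opening: 0.017
```

Run:
```python
from h import *
snap('wrist','w9')
to(*[(*cup(x,.01),.048,PSI-np.pi/2) for x in (-.105,-.05,-.001)])
```

```text
now [0.4614 0.0275 0.049 ] yaw -1.621 F [ 0.08  0.26 -0.56] op 0.017 t 16.1
0.1 -23.8 1.0 0.003 -0.001 -0.001
0.1 -78.8 0.8 0.003 -0.001 -0.001
0.0 -127.8 0.7 0.003 -0.001 -0.001
```

View pics/w9.png

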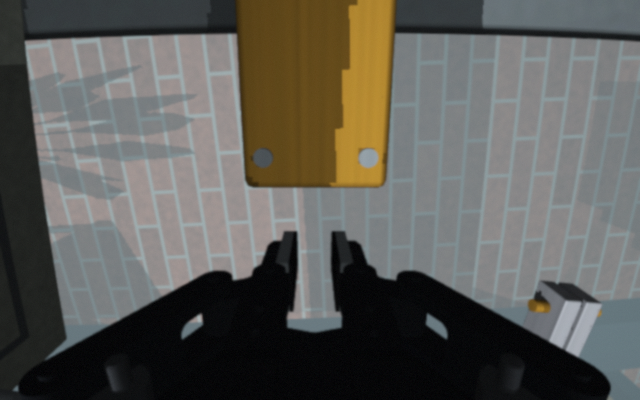

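Call:
{"name": "jog_arm", "arguments": {
  "rows": "0 -10 1 0 0 0 0.2;0 -20 1 0 0 0 0.2;0 -26 1 0 0 0 0.2;0 -32 1 0 0 0 0.2;0 -38 1 0 0 0 0.2;0 -44 1 0 0 0 0.2;0 -50 1 0 0 0 0.2;0 -56 1 0 0 0 0.2"
}}

```text
time_s: 17.1
ee_pos: [0.5174, 0.0247, 0.0473]
tcp_rot: [2.163, -2.274, -0.003]
force: [-1.6, 0.5, -1.8]
opening: 0.0172
```

Run:
```python
from h import *
snap('wrist','w10')
to(*[(*cup(x,.01),.048,PSI-np.pi/2) for x in (-.05,-.001)])
```

```text
now [0.5186 0.0246 0.0477] yaw -1.621 F [-0.37 -0.45 -0.98] op 0.0169 t 17.15
0.0 -21.5 -0.3 0.001 -0.001 -0.001
-0.0 -70.5 -0.4 0.001 -0.001 -0.001
```

View pics/w10.png

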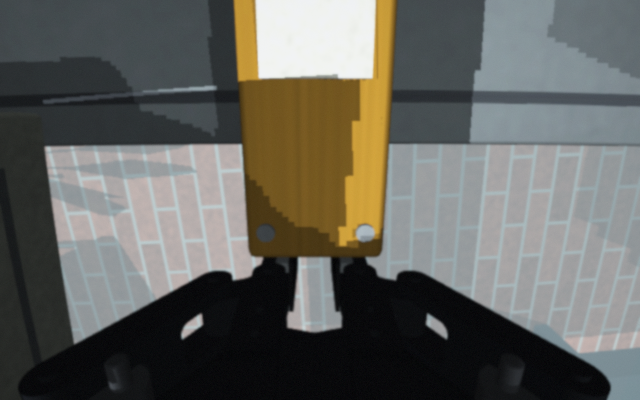

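Run:
```python
from h import *
c=arm.get_calibration('wrist')
Rt=np.array([[np.cos(PSI),np.sin(PSI)],[-np.sin(PSI),np.cos(PSI)]])
for u,v in [(248,256.5),(384,256.5),(235,2),(397,2)]: print((Rt@(wz(c,u,v,.065)[:2]-O)).round(4))
print('tcp',(Rt@(arm.get_obs()['ee_pos'][:2]-O)).round(4))
```

```text
[-0.0589  0.0365]
[-0.059  -0.0177]
[0.0314 0.0357]
[ 0.0313 -0.0169]
tcp [-0.0715  0.0101]
```

Call:
{"name": "jog_arm", "arguments": {
  "rows": "0 -8 0 0 0 0 0.2;0 -17 0 0 0 0 0.2;0 -26 0 0 0 0 0.2;0 -35 0 0 0 0 0.2;0 -44 0 0 0 0 0.2;0 -53 0 0 0 0 0.2;0 -60 0 0 0 0 0.2;0 -65 0 0 0 0 0.2"
}}

```text
time_s: 18.15
ee_pos: [0.5839, 0.0213, 0.0478]
tcp_rot: [2.164, -2.275, -0.001]
force: [-2.9, 0.9, 0.4]
opening: 0.017
```

Call:
{"name": "jog_arm", "arguments": {
  "rows": "0 -3 0 0 0 0 0.2;0 -4.5 0 0 0 0 0.2;0 -4.5 0 0 0 0 0.2"
}}

```text
time_s: 18.52
ee_pos: [0.5886, 0.021, 0.0479]
tcp_rot: [2.164, -2.276, -0.0]
force: [-1.5, 0.1, -0.7]
opening: 0.0172
```

Run:
```python
from h import *
snap('wrist','w11')
c=arm.get_calibration('wrist')
Rt=np.array([[np.cos(PSI),np.sin(PSI)],[-np.sin(PSI),np.cos(PSI)]])
for u,v in [(248,256.5),(384,256.5)]: print((Rt@(wz(c,u,v,.065)[:2]-O)).round(4))
for u,v in [(100,256),(440,255)]: print((Rt@(wz(c,u,v,.015)[:2]-O)).round(4))
to();print('tcp',(Rt@(arm.get_obs()['ee_pos'][:2]-O)).round(4))
```

```text
[0.0112 0.0365]
[ 0.0111 -0.0178]
[-0.0142  0.1376]
[-0.0133 -0.0635]
now [0.5886 0.021  0.0479] yaw -1.621 F [-1.91  0.07 -1.03] op 0.017 t 18.575
tcp [-0.0013  0.01  ]
```

View pics/w11.png

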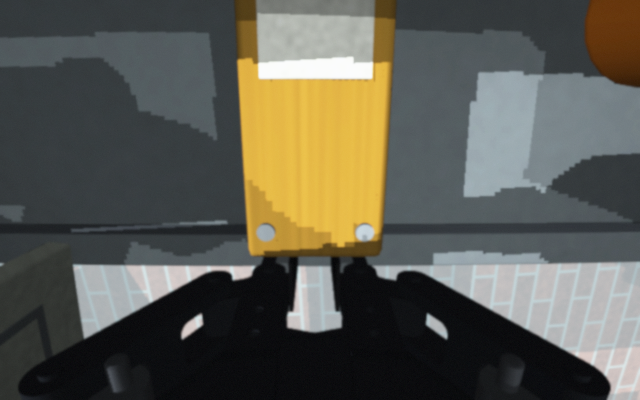

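The case end is about 11 mm inside the doorway line. I'll back off along −x, lift, and check.

Call:
{"name": "jog_arm", "arguments": {
  "rows": "0 15 0 0 0 0 0.2;0 40 -10 0 0 0 0.2;0 80 -40 0 0 0 0.2;0 110 -90 0 0 0 0.2;0 120 -140 0 0 0 0.2;0 120 -180 0 0 0 0.2;0 120 -200 0 0 0 0.2;0 120 -200 0 0 0 0.2"
}}

```text
time_s: 19.58
ee_pos: [0.4703, 0.0271, 0.2506]
tcp_rot: [-2.163, 2.274, -0.008]
force: [-0.0, -0.1, -0.2]
opening: 0.0171
```

Run:
```python
from h import *
c=arm.get_calibration('wrist');snap('wrist','w12');to();snap('scene','s12');snap('side','d12')
Rt=np.array([[np.cos(PSI),np.sin(PSI)],[-np.sin(PSI),np.cos(PSI)]])
import pickle;pickle.dump(c,open('pics/w12.pkl','wb'))
a=cv2.imread('pics/s12.png');b=cv2.imread('pics/d12.png')
cv2.imwrite('pics/e12.png',np.vstack([cv2.resize(a[80:300,240:500],(640,300)),cv2.resize(b[110:320,180:440],(640,300))]))
```

```text
now [0.4692 0.0272 0.2487] yaw -1.621 F [ 0.3   0.67 -0.28] op 0.0168 t 19.625
```

View pics/w12.png

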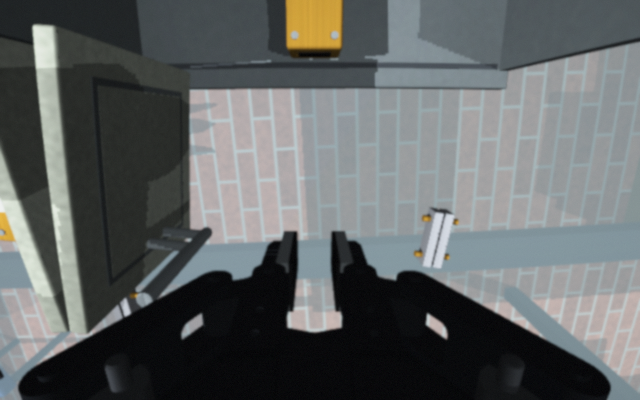

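View pics/e12.png

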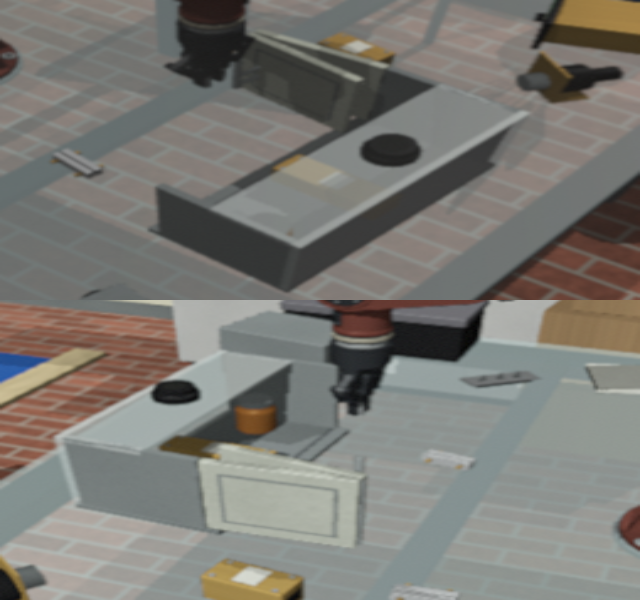

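Run:
```python
from h import *
import pickle;c=pickle.load(open('pics/w12.pkl','rb'))
Rt=np.array([[np.cos(PSI),np.sin(PSI)],[-np.sin(PSI),np.cos(PSI)]])
for n,u,v,z in [('end top L',287,49,.065),('end top R',341,49,.065),('end bottom',315,57,.015),('track',230,66,.015),('floor edge',230,88,.015),('handle',145,298,.205)]:
    q=wz(c,u,v,z)[:2];print(n,q.round(4),(Rt@(q-O)).round(4))
print(hand(1.47),est_t(wz(c,145,298,.205)[:2]))
```

```text
end top L [0.6013 0.0466] [0.0101 0.0362]
end top R [ 0.5987 -0.0052] [ 0.01   -0.0157]
end bottom [0.6017 0.0195] [0.0118 0.0091]
track [0.5976 0.116 ] [0.003  0.1052]
floor edge [0.574  0.1186] [-0.0208  0.1068]
handle [0.4267 0.1421] [-0.169  0.123]
[0.42591306 0.14180674] (np.float64(1.472), np.float64(0.0007056917514213779))
```

Run:
```python
from rig import arm
print(arm.hand_in())
```

```text
the job is handed in; nothing more can be done
None
```

The door is folded back and left open, and the long case is inside the cupboard. I handed the job in at about 20 s of the 72 s allowed.

- **Door:** I gripped the handle and pulled along the arc until it met its stop. The handle's final position matches a fold angle of about 1.47 rad, and it was still there in my last pictures.
- **Case:** I lifted the long case by its middle, set its front half on the cupboard floor, then pushed it in straight from the end with two fingertips. It lies upright and square under the half roof. Its near end is about 10–12 mm inside the doorway, which puts its far end about 13 mm short of the back wall.
- **Forces:** No reading I took with the case in hand or being pushed was above about 8 N. The highest anywhere was about 16 N, when the door reached its stop. I only read forces at the end of each move, so a brief peak in between would not show.
- **Other items:** The short case, buzzer, clamps, jar and switch panel look undisturbed in the final pictures. I judged this by eye, not by measurement. The gripper is raised clear of everything.
- **Disagreement:** The scene camera placed the cupboard about 5 mm deeper than the wrist camera did. I used the wrist camera, and where the handle was gripped and where the floor edge appeared both agreed with it to within about 2 mm.

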